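Turn the double-ended drill/driver bar round in the boring unit

ROBOT

A 7-joint arm with a two-finger parallel gripper is mounted at the origin on the work surface. World frame = base frame: x ahead of the robot, y to its left, z up, the work surface at z = 0. Lengths are in m, angles in rad, forces in N, time in s.
With the tool pointing down it reaches from about 0.4 to 0.85 m from the base axis. Payload 10.4 kg.
Tool frame: the origin (TCP) lies between the finger pads; the fingertips stand ahead of it and the grasp point (between the pads) lies 5 mm behind it (manip.tip_extent is the z of the fingertips in the tool frame, in m); z points along the fingers, y is the line along which they close (so a half turn about z gives the same grasp; the last joint's range is limited). The gripper opens to 85 mm and grips with 20 to 120 N. Pads are 22 mm wide; open, the fingers measure 114 mm over their backs; the gripper's body (76 mm by 85 mm) begins 54 mm behind the grasp point. The pads swing forward as they close: fully open they stand 13 mm farther back than shut.
Start: joints at [-1.277, 0.332, -0.065, 1.46, 0.022, 1.35, -0.088], TCP at [0.195, 0.594, 0.205] pointing down, gripper open.
Joint ranges: [-2.6, 2.6], [-0.5, 2.12], [-1.47, 1.34], [0.16, 2.42], [-1.27, 4.41], [0.06, 2.06], [-2.6, 2.6]. Speed limits (rad/s): [2.22, 2.22, 2.79, 2.79, 3.14, 3.14, 3.14].

INTERFACE

Orientations are given as a unit quaternion [x, y, z, w].
In Python, from workcell import status, viewer, manip gives the robot as it stands.
- The arm moves only by the tool play_rows, never from a script. Its argument "plan" is one flat list of numbers, 7 for each row, row after row: the turn, a rotation vector about the tool's x, y, z in degrees, then the shift along the tool's x, y, z in m, then the opening, from 0 (shut) to 1 (fully open). In form: [ax, ay, az, dx, dy, dz, grip, ax, ay, az, dx, dy, dz, grip, ...]. A call has 1 to 20 rows; each row is the pose to reach, as a shift and turn from the pose commanded when the call began, along the tool's axes at that moment; what a row does not reach only later rows make up. A row lasts 1/8 s, in which the tool goes at most 62.5 mm and 10.7 degrees, less where a joint would pass 70% of its speed; a pose out of reach is approached as far as the arm can. A call with a gripper value outside its range is refused whole. The fingers move at their own pace and stop on an object; "squeeze" is the grip in N (left out, the last holds). Time passes only in rows, so rows that repeat a pose let the fingers close. It gives the time, the measured TCP pose, the force, the opening and the grip force at its end, in the units of the state.
- status.get_obs(): the state, without advancing time (a new reading comes with each control period).
- viewer.camera(name): name is "scene" or "side" or "wrist"; returns the picture (384x512x3 uint8, red, green, blue); there is no depth.
- viewer.camera_model(name): a dict with "fx", "fy", "cx", "cy" (pixels), "R" (3x3) and "t" (3): a world point X has camera coordinates R X + t. Camera axes: x right, y down, z forward; pixel columns grow to the right and rows downward; lengths in m; the calibration is good to about 2 mm. A picture is of the moment at which its call begins: read the wrist's pose just before it. camera_model takes no time and is no camera call; for the wrist camera it gives the pose at the moment of the call.
- manip.hand_in(): hands the job in; it is judged then, once.
The state is a dict: "clock": time; "joint_pos": joint angles; "joint_velocities": joint speeds; "tau": joint torques, N m; "position": TCP position; "ee_rot": TCP orientation; "ft_force": force on the tool from outside, world axes, zero at the start; "torque": the same for the moment, N m; "grip_width": opening from 0.0 (shut) to 1.0 (fully open); "grasp_force": force on a finger pad.
Only numpy, scipy, OpenCV 4.12 (cv2) and the standard library are available. Lean on these libraries where they do the work, as an engineer would, in place of code of your own. Each camera call takes 0.05 s, during which the arm holds its last target. There are 200 camera calls.

TASK

The holes are drilled: lift the double-ended bar out of the boring unit's two blue saddles, turn it end for end so that the steel driver end sticks out at the front instead of the brass drill end, and lower it (do not drop it) fully home in both saddles. Then swing the red keeper arm shut across the back of the bar, let go, and leave the glue bottle, the tape measure and the wooden offcut alone.

Things in the scene. Friction and masses are not known exactly. Their poses are not given: they have to be found in the camera images.
- holder: Bench boring unit, fixed: aluminium base plate (top 12 mm up), two blue saddles, red keeper arm, grey motor. Origin: on the table under the middle of the seated bar. x points out of the front along the bar, y to the left of that, z up. Behind it the drive spindle (13 mm thick) ends at x = -80 mm, its 32 mm collar starts at -116, the motor spans -150 to -260 (top 72 mm up). Place and heading vary.
- seat (a point): Point on the holder where the middle of the seated bar belongs: 42 mm above the table over the holder's origin; axes as the holder's. Here, between the saddles, is a clear 56 mm gap (along x) for the bar's sleeve and the fingers, down to the base plate.
- saddle_front (a point): Middle of the front saddle's slot floor: holder x = +36, y = 0, 37 mm above the table. The rear saddle is the same at x = -36 mm. Each is 16 mm thick along x, 44 mm wide, open at the top: a slot 13 mm wide, flaring from 43 mm up to a 27 mm mouth about 52 mm above the table.
- bar: Loose double-ended bar, 150 mm, about 0.18 kg, same shape both ways: black sleeve 22 mm in diameter, 50 mm long in the middle (green ring towards the driver end), 10 mm shanks, one a brass drill, one a steel driver. Origin: on the axis, mid-length; x points to the driver end; it may be rolled about x. Starts seated, drill end at the front, with up to 3 mm of end play each way.
- driver_tip (a point): Tip of the steel driver end of the bar, 75 mm from its middle (bar's +x).
- drill_tip (a point): Tip of the brass drill end of the bar, 75 mm from its middle (bar's -x).
- keeper (a joint): Angle (rad) of the red keeper arm about its upright post: 0 = shut, at its stop, straight across the back shank of the bar (pointing to the holder's -y); it grows clockwise seen from above, to 1.6 = wide open (pointing to the holder's -x). Starts at 1.2 to 1.55. Stays where it is left; about 1 N at the knob moves it.
- keeper_pivot (a point): Axis of the keeper's post: in the holder's frame x = -54, y = +36, z = 53.5 mm (mid thickness of the 8 mm arm). The shut arm clears the seated shank by 2.5 mm.
- keeper_knob (a point): Middle height of the black upright knob at the free end of the keeper arm: 16 mm in diameter, 32 mm tall, from 57.5 to 89.5 mm above the table; this point is 73.5 mm up and 50 mm from the pivot's axis.
- glue: Bystander: white glue bottle with an orange cap, 56 mm in diameter, 170 mm tall, standing; origin under its middle.
- tape: Bystander: yellow tape measure, 65 x 40 x 60 mm; origin under its middle.
- offcut: Bystander: pine offcut 160 x 35 x 20 mm lying flat; origin under its middle, x along it.

How it is judged:
By the outcome, as a careful person would: the job done as asked, in the order asked, and still so for the second after the job is handed in, with the robot touching nothing.
It also fails if it takes over 58 s, if anything falls off the work surface, if the arm or the gripper's body presses on something with over 40 N, if the wrist force passes 120 N, or if a joint passes its speed limit or range.

## Working session

There is one attempt and no reset: what is moved stays moved. The work goes in short steps, Python scripts to look and compute and a tool call to move; the robot and the scene stay as the last step left them, time stands still between calls to the robot, and variables do not carry over. Pictures are saved under pics/ and viewed, at most 10 in all, crops included, and the job is handed in when it is done.

Besides the shell and the picture viewer there is one more tool, called after ">>>" as name(argument=value, ...) on one line, values as JSON. play_rows: Moves the arm, as the interface text tells. Its arguments: {"type":"object","properties":{"plan":{"type":"array","items":{"type":"number"}},"squeeze":{"type":"number"}},"required":["plan"]}

```bash
mkdir -p pics; python3 - <<'E'
from workcell import status, viewer, manip
import cv2,numpy as np
o=status.get_obs();print({k:np.round(v,4) for k,v in o.items()},manip.tip_extent)
for n in ["scene","side","wrist"]:
    m=viewer.camera_model(n);p=viewer.camera(n)
    cv2.imwrite(f"pics/{n}0.png",p[:,:,::-1])
    print(n,{k:np.round(v,3).tolist() for k,v in m.items()})
a=cv2.imread("pics/scene0.png");b=cv2.imread("pics/side0.png")
E
```

```text
{'clock': np.float64(0.0), 'joint_pos': array([-1.2766,  0.3329, -0.0647,  1.461 ,  0.0216,  1.3499, -0.0885]), 'joint_velocities': array([ 0.0005, -0.0003,  0.    , -0.0008,  0.0003,  0.0002, -0.0005]), 'tau': array([-6.00000e-04, -6.25460e+01,  4.86000e-02, -3.91596e+01,
        1.61000e-02,  1.01000e-02, -0.00000e+00]), 'position': array([0.1946, 0.5935, 0.2045]), 'ee_rot': array([ 1.577e-01,  9.875e-01, -7.000e-04, -1.000e-04]), 'ft_force': array([-0.4637, -0.2778, -0.069 ]), 'torque': array([0.0242, 0.0305, 0.0343]), 'grasp_force': np.float64(0.0), 'grip_width': np.float64(1.0001)} 0.014
scene {'fx': 432.927, 'fy': 432.927, 'cx': 260.644, 'cy': 189.831, 'R': [[-0.778, 0.628, 0.002], [0.511, 0.634, -0.581], [-0.366, -0.451, -0.814]], 't': [0.501, -0.155, 1.181]}
side {'fx': 406.403, 'fy': 406.403, 'cx': 258.251, 'cy': 190.24, 'R': [[0.746, -0.666, 0.016], [-0.435, -0.506, -0.744], [0.504, 0.548, -0.667]], 't': [-0.483, 0.245, 0.783]}
wrist {'fx': 279.329, 'fy': 279.329, 'cx': 251.811, 'cy': 193.5, 'R': [[0.312, 0.95, -0.002], [0.915, -0.3, 0.27], [0.256, -0.086, -0.963]], 't': [-0.624, -0.035, 0.379]}
```

View pics/scene0.png

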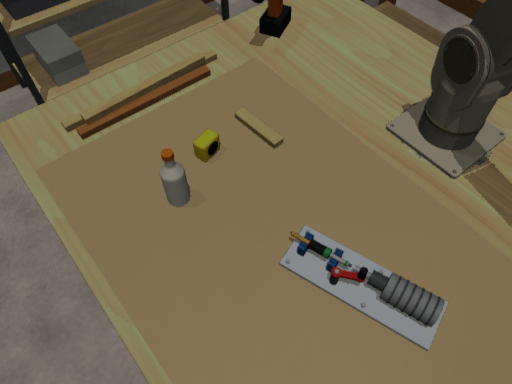

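View pics/side0.png

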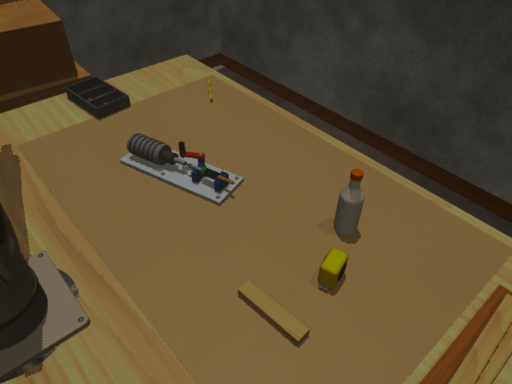

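The scene shows the boring unit at about (290–445, 230–340). The drill tip is near (292,235), the motor near (412,298), and the keeper knob near (363,272). The glue bottle, tape and offcut are well clear. The side view agrees, with the drill tip near (234,182).

```bash
cat > h.py <<'E'
from workcell import status, viewer, manip
import cv2,numpy as np
from scipy.spatial.transform import Rotation as Rn
from scipy.optimize import least_squares
def ray(m,u,v,z):
    R=np.array(m['R']);t=np.array(m['t']);c=-R.T@t
    d=R.T@np.array([(u-m['cx'])/m['fx'],(v-m['cy'])/m['fy'],1]);return c+d*(z-c[2])/d[2]
def proj(m,X):
    c=np.array(m['R'])@np.asarray(X,float)+np.array(m['t']);return np.array([m['fx']*c[0]/c[2]+m['cx'],m['fy']*c[1]/c[2]+m['cy']])
def H(p,X):
    c,s=np.cos(p[2]),np.sin(p[2]);return np.array([p[0]+c*X[0]-s*X[1],p[1]+s*X[0]+c*X[1],X[2]])
def tool(goal_p,goal_yaw):
    """delta from present measured pose to tool-down pose; goal_yaw = world angle of tool y (closing line)"""
    o=status.get_obs();R0=Rn.from_quat(o['ee_rot'])
    y=np.array([np.cos(goal_yaw),np.sin(goal_yaw),0]);best=None
    for s in (1,-1):
        z=np.array([0,0,-1.]);x=np.cross(y*s,z)
        r=(R0.inv()*Rn.from_matrix(np.c_[x,y*s,z])).as_rotvec(degrees=True)
        print('turn',np.round(r,2))
    print('shift',np.round(R0.inv().apply(np.array(goal_p)-o['position']),4),'j7',o['joint_pos'][6].round(3))
E
python3 - <<'E'
from h import *
s=viewer.camera_model('scene');d=viewer.camera_model('side')
for u,v,z in [(292,235,.042),(327,252,.042),(281,262,.012),(299,230,.012),(445,293,.012),(431,340,.012),(412,298,.042)]: print('scene',u,v,ray(s,u,v,z).round(4))
for u,v,z in [(234,182,.042),(203,167,.042),(222,199,.012),(242,179,.012),(121,160,.012)]: print('side',u,v,ray(d,u,v,z).round(4))
E
```

```text
scene 292 235 [ 0.5515 -0.0057  0.042 ]
scene 327 252 [0.5208 0.0724 0.042 ]
scene 281 262 [0.6019 0.0182 0.012 ]
scene 299 230 [ 0.5177 -0.0171  0.012 ]
scene 445 293 [0.3819 0.2867 0.012 ]
scene 431 340 [0.4824 0.3295 0.012 ]
scene 412 298 [0.46   0.2528 0.042 ]
side 234 182 [ 0.5526 -0.0128  0.042 ]
side 203 167 [0.5291 0.0872 0.042 ]
side 222 199 [ 0.5098 -0.0165  0.012 ]
side 242 179 [0.598  0.0104 0.012 ]
side 121 160 [0.3946 0.293  0.012 ]
```

View pics/wrist0.png

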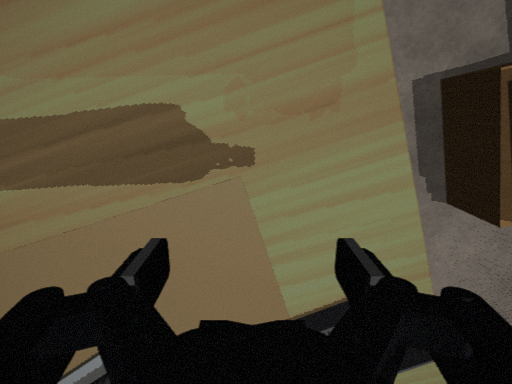

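>>> play_rows(plan=[0,0,120,-0.48,-0.4,-0.05,1,0,0,120,-0.48,-0.4,-0.05,1,0,0,120,-0.48,-0.4,-0.05,1,0,0,120,-0.48,-0.4,-0.05,1,0,0,120,-0.48,-0.4,-0.05,1,0,0,120,-0.48,-0.4,-0.05,1,0,0,120,-0.48,-0.4,-0.05,1,0,0,120,-0.48,-0.4,-0.05,1,0,0,120,-0.48,-0.4,-0.05,1,0,0,120,-0.48,-0.4,-0.05,1,0,0,120,-0.48,-0.4,-0.05,1,0,0,120,-0.48,-0.4,-0.05,1,0,0,120,-0.48,-0.4,-0.05,1,0,0,120,-0.48,-0.4,-0.05,1])

```text
clock: 1.9
position: [0.5259, 0.0652, 0.2552]
ee_rot: [0.933, 0.359, -0.0, -0.0]
ft_force: [-1.2, -0.3, 0.4]
grip_width: 0.999
grasp_force: 0.0
```

```bash
python3 - <<'E'
from h import *
print(status.get_obs()['joint_pos'].round(3));tool([.526,.065,.255],np.radians(20))
E
```

```text
[-0.703  0.091  0.533  1.66  -0.047  1.403 -1.   ]
turn [-1.000e-02 -2.000e-02 -6.791e+01]
turn [-2.0000e-02  2.0000e-02  1.1209e+02]
shift [-0.      0.0002  0.0002] j7 -1.0
```

>>> play_rows(plan=[0,0,112,0,0,0,1,0,0,112,0,0,0,1,0,0,112,0,0,0,1,0,0,112,0,0,0,1,0,0,112,0,0,0,1,0,0,112,0,0,0,1,0,0,112,0,0,0,1,0,0,112,0,0,0,1,0,0,112,0,0,0,1,0,0,112,0,0,0,1,0,0,112,0,0,0,1,0,0,112,0,0,0,1])

```text
clock: 3.4
position: [0.55, 0.0614, 0.2475]
ee_rot: [0.828, -0.561, -0.014, 0.001]
ft_force: [1.7, -0.5, 1.0]
grip_width: 1.003
grasp_force: 0.0
```

```bash
python3 - <<'E'
from h import *
print(status.get_obs()['joint_pos'].round(3));tool([.526,.065,.255],np.radians(20))
np.save('wm1.npy',viewer.camera_model('wrist'),allow_pickle=True)
p=viewer.camera('wrist');cv2.imwrite('pics/w1.png',cv2.resize(p[:,:,::-1],(800,600),interpolation=cv2.INTER_CUBIC))
E
```

```text
[-1.213  0.397  1.337  1.616 -0.399  1.464 -2.601]
turn [  -1.92    1.47 -178.18]
turn [0.94 1.23 1.81]
shift [-0.0124  0.021  -0.0069] j7 -2.601
```

View pics/w1.png

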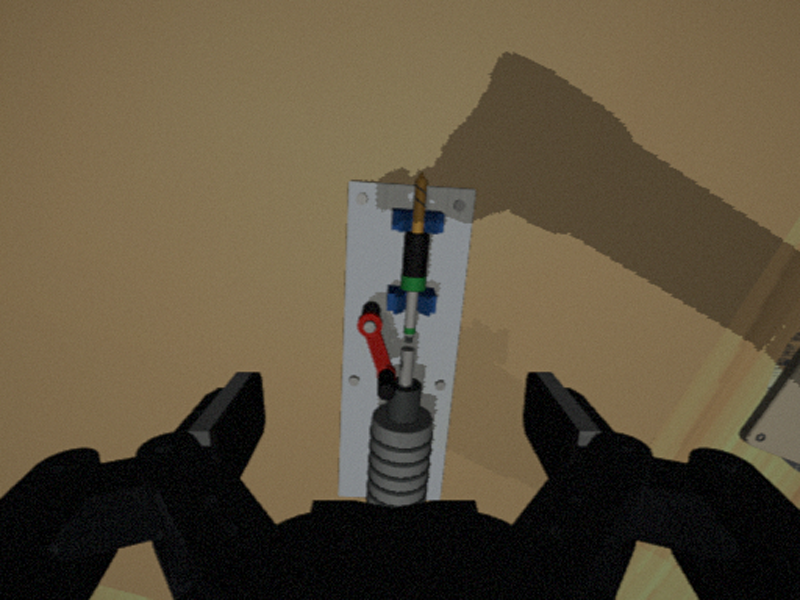

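The wrist view has the drill tip at (422,177), the driver tip near (409,347), the pivot at (370,326), the knob near (388,383), and plate corners at (349,181) and (475,190). Joint 7's range prevents a direct 180° turn here, so I'll regrasp the bar once on the table.

```bash
python3 - <<'E'
from h import *
m=np.load('wm1.npy',allow_pickle=True).item();k=512/800
pts={'drill':(422,177,.042),'sleeveF':(417,233,.044),'sleeveR':(413,291,.044),'drv':(409,347,.042),'pivot':(370,326,.0575),'knobtop':(388,392,.0895),'c1':(349,181,.012),'c2':(475,190,.012)}
W={n:ray(m,u*k,v*k,z) for n,(u,v,z) in pts.items()}
for n in W: print(n,W[n].round(4))
d=W['drill']-W['drv'];print(np.linalg.norm(d),np.degrees(np.arctan2(d[1],d[0])),((W['drill']+W['drv'])/2).round(4))
s=viewer.camera_model('scene')
for u,v in [(236,112),(281,143),(208,156),(178,203)]: print(u,v,ray(s,u,v,0).round(3))
p=cv2.imread('pics/w1.png');cv2.imwrite('pics/w1c.png',cv2.resize(p[165:405,330:490],None,fx=2.5,fy=2.5,interpolation=cv2.INTER_CUBIC))
tool([.526,.065,.2],np.radians(20))
E
```

```text
drill [ 0.5492 -0.01    0.042 ]
sleeveF [0.5356 0.0336 0.044 ]
sleeveR [0.5192 0.0819 0.044 ]
drv [0.5018 0.1331 0.042 ]
pivot [0.5441 0.1215 0.0575]
knobtop [0.5126 0.1591 0.0895]
c1 [0.6056 0.0168 0.012 ]
c2 [ 0.4983 -0.0178  0.012 ]
0.1507540376098376 -71.65893213451021 [0.5255 0.0615 0.042 ]
236 112 [ 0.394 -0.421  0.   ]
281 143 [ 0.371 -0.252  0.   ]
208 156 [ 0.549 -0.337  0.   ]
178 203 [ 0.69  -0.261  0.   ]
turn [  -1.76    1.53 -178.73]
turn [0.98 1.13 1.26]
shift [-0.0156  0.0195  0.0475] j7 -2.601
```

View pics/w1c.png

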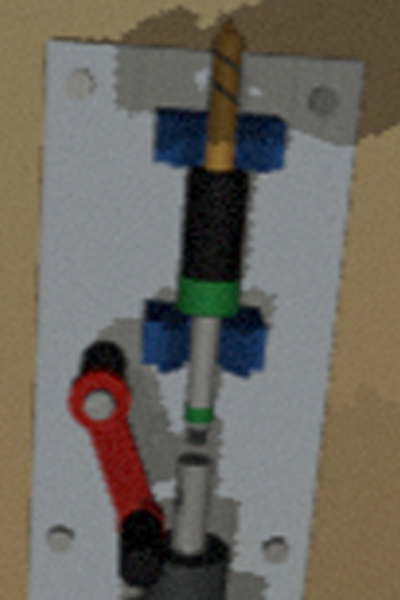

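>>> play_rows(plan=[0,0,-95,0,0,0.04,0.6,0,0,-95,0,0,0.04,0.6,0,0,-95,0,0,0.04,0.6,0,0,-95,0,0,0.04,0.6,0,0,-95,0,0,0.04,0.6,0,0,-95,0,0,0.04,0.6,0,0,-95,0,0,0.04,0.6,0,0,-95,0,0,0.04,0.6,0,0,-95,0,0,0.04,0.6,0,0,-95,0,0,0.04,0.6])

```text
clock: 4.7
position: [0.549, 0.0534, 0.2085]
ee_rot: [0.974, 0.226, -0.009, -0.009]
ft_force: [-0.6, -0.3, 0.7]
grip_width: 0.6
grasp_force: 0.0
```

```bash
python3 - <<'E'
from h import *
print(status.get_obs()['joint_pos'].round(3));tool([.527,.058,.14],np.radians(18.2))
E
```

```text
[-0.967  0.251  0.946  1.675 -0.223  1.345 -1.096]
turn [ -1.57  -0.28 -82.08]
turn [-0.29  1.63 97.91]
shift [-0.0169 -0.0123  0.069 ] j7 -1.096
```

>>> play_rows(plan=[-1.57,-0.28,-82.1,-0.017,-0.012,0.069,0.6,-1.57,-0.28,-82.1,-0.017,-0.012,0.069,0.6,-1.57,-0.28,-82.1,-0.017,-0.012,0.069,0.6,-1.57,-0.28,-82.1,-0.017,-0.012,0.069,0.6,-1.57,-0.28,-82.1,-0.017,-0.012,0.069,0.6,-1.57,-0.28,-82.1,-0.017,-0.012,0.069,0.6,-1.57,-0.28,-82.1,-0.017,-0.012,0.069,0.6,-1.57,-0.28,-82.1,-0.017,-0.012,0.069,0.6,-1.57,-0.28,-82.1,-0.017,-0.012,0.069,0.6,-1.57,-0.28,-82.1,-0.017,-0.012,0.069,0.6])

```text
clock: 5.95
position: [0.5271, 0.0578, 0.1397]
ee_rot: [0.588, 0.809, -0.0, -0.0]
ft_force: [0.6, 0.5, -0.2]
grip_width: 0.6
grasp_force: 0.0
```

```bash
python3 - <<'E'
from h import *
print(status.get_obs()['joint_pos'].round(3));tool([.527,.058,.14],np.radians(18.2))
m=viewer.camera_model('wrist');np.save('wm2.npy',m,allow_pickle=True)
p=viewer.camera('wrist');cv2.imwrite('pics/w2.png',cv2.resize(p[:,:,::-1],(800,600),interpolation=cv2.INTER_CUBIC))
for X in [(75,0,42),(-75,0,42),(-54,36,57.5),(0,0,42)]: print(X,(proj(m,H((.527,.058,np.radians(-71.8)),np.array(X)/1000))*1.5625).round(1))
E
```

```text
[-0.833  0.196  0.717  1.83  -0.139  1.168  0.243]
turn [-0.04  0.02 -0.23]
turn [3.0000e-02 6.0000e-02 1.7977e+02]
shift [ 0.0002 -0.     -0.0003] j7 0.243
(75, 0, 42) [394.5 400.2]
(-75, 0, 42) [393.6 167.9]
(-54, 36, 57.5) [457.9 206.1]
(0, 0, 42) [394.1 292.7]
```

View pics/w2.png

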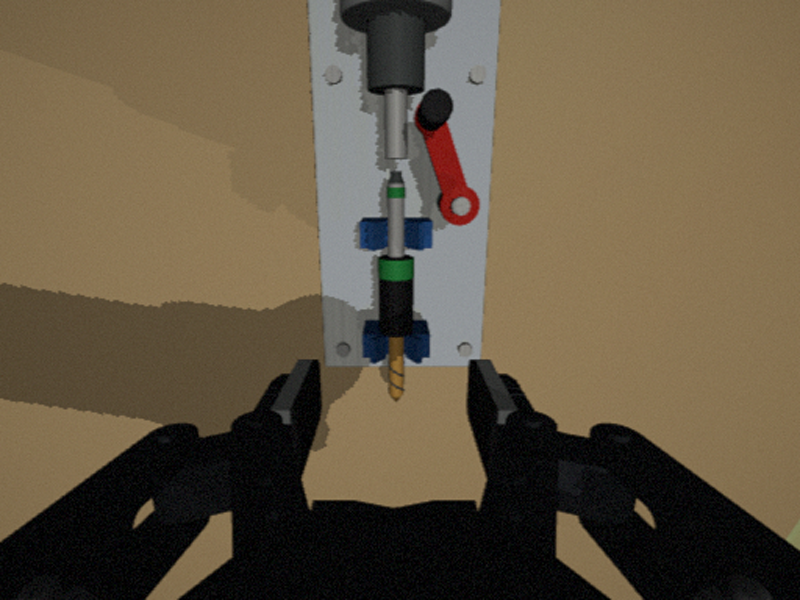

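The prediction matches the picture: the drill tip is at (397,401), the driver tip near (397,172) and the pivot at (460,205). The bar sits about 1.7 mm toward holder +y, so I'll correct for that and grasp.

>>> play_rows(plan=[0,0,-0.2,-0.001,0.0017,0.03,0.6,0,0,-0.2,-0.001,0.0017,0.06,0.6,0,0,-0.2,-0.001,0.0017,0.085,0.6,0,0,-0.2,-0.001,0.0017,0.103,0.6,0,0,-0.2,-0.001,0.0017,0.103,0.6,0,0,-0.2,-0.001,0.0017,0.103,0,0,0,-0.2,-0.001,0.0017,0.103,0,0,0,-0.2,-0.001,0.0017,0.103,0,0,0,-0.2,-0.001,0.0017,0.103,0,0,0,-0.2,-0.001,0.0017,0.103,0,0,0,-0.2,-0.001,0.0017,0.103,0], squeeze=40)

```text
clock: 7.38
position: [0.529, 0.0574, 0.0367]
ee_rot: [0.585, 0.811, -0.0, -0.0]
ft_force: [0.9, -0.7, 0.1]
grip_width: 0.001
grasp_force: 0.0
```

```bash
python3 - <<'E'
from h import *
print(status.get_obs()['joint_pos'].round(3),status.get_obs()['grip_width'])
out=[]
for n,c in (('wrist',(100,0,400,300)),('side',(110,110,270,230)),):
    p=viewer.camera(n)[:,:,::-1];x0,y0,x1,y1=c;out.append(cv2.resize(p[y0:y1,x0:x1],(400,300) if n=='wrist' else (400,300)))
cv2.imwrite('pics/w3.png',np.hstack(out))
E
```

```text
[-0.773  0.345  0.675  1.92  -0.26   0.964  0.344] 0.001289257384761101
```

View pics/w3.png

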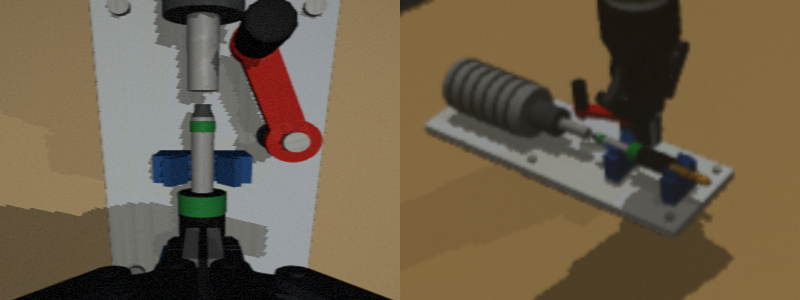

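```bash
python3 - <<'E'
from h import *
o=status.get_obs();R=Rn.from_quat(o['ee_rot']);w=viewer.camera_model('wrist');s=viewer.camera_model('side')
for z in (-.03,-.005,0,.014):
    X=o['position']+R.apply([0,0,z]);a=proj(w,X);b=proj(s,X);print(z,X.round(3),((a-[100,0])*[400/300,1]).round(),((b-[110,110])*2.5+[400,0]).round())
for X in [(0,0,42),(0,0,53),(25,0,42),(-25,0,53),(-75,0,42)]:
    Y=H((.5286,.0585,np.radians(-71.8)),np.array(X)/1000);print(X,((proj(w,Y)-[100,0])*[4/3,1]).round(),((proj(s,Y)-[110,110])*2.5+[400,0]).round())
p=viewer.camera('side')[:,:,::-1][140:200,180:260];q=viewer.camera('scene')[:,:,::-1][215:275,280:360]
cv2.imwrite('pics/s4.png',np.hstack([cv2.resize(i,(400,300),interpolation=cv2.INTER_CUBIC) for i in (p,q)]))
E
```

```text
-0.03 [0.529 0.057 0.067] [203. 247.] [648. 137.]
-0.005 [0.529 0.057 0.042] [203. 229.] [649. 156.]
0 [0.529 0.057 0.037] [203. 225.] [650. 160.]
0.014 [0.529 0.057 0.023] [203. 218.] [651. 170.]
(0, 0, 42) [203. 227.] [649. 156.]
(0, 0, 53) [203. 234.] [648. 148.]
(25, 0, 42) [203. 263.] [668. 164.]
(-25, 0, 53) [203. 193.] [628. 140.]
(-75, 0, 42) [204. 101.] [591. 133.]
```

View pics/s4.png

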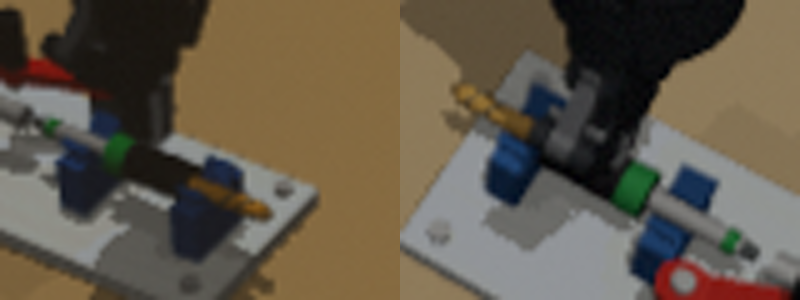

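```bash
python3 - <<'E'
from h import *
m=np.load('wm2.npy',allow_pickle=True).item()
P=np.array([.5271,.0578,.1397]);R=Rn.from_quat([.588,.809,0,0])
for x in (.011,-.011):
  for z in (-.04,-.02,-.005,.014):
    print(x,z,[(proj(m,P+R.apply([x,y,z]))*1.5625).round().tolist() for y in (.0255,-.0255)])
m=viewer.camera_model('wrist');o=status.get_obs();R=Rn.from_quat(o['ee_rot']);print(o['clock'],o['grip_width'],o['grasp_force'],o['ft_force'])
p=viewer.camera('wrist')[:,:,::-1];g=p[150:300,180:330]
cv2.imwrite('pics/w5.png',cv2.resize(np.clip(g.astype(float)*2.2,0,255).astype('uint8'),(600,600),interpolation=cv2.INTER_CUBIC))
for z in (-.05,-.03,-.005,.014):
  print(z,[((proj(m,o['position']+R.apply([.011,y,z]))-[180,150])*4).round().tolist() for y in (.011,-.011,0)])
E
```

```text
0.011 -0.04 [[474.0, 368.0], [314.0, 368.0]]
0.011 -0.02 [[464.0, 345.0], [324.0, 345.0]]
0.011 -0.005 [[459.0, 331.0], [330.0, 331.0]]
0.011 0.014 [[452.0, 317.0], [336.0, 317.0]]
-0.011 -0.04 [[471.0, 429.0], [317.0, 429.0]]
-0.011 -0.02 [[462.0, 400.0], [326.0, 400.0]]
-0.011 -0.005 [[456.0, 382.0], [332.0, 382.0]]
-0.011 0.014 [[451.0, 363.0], [338.0, 363.0]]
7.575 -0.005682647766000188 0.0 [0.68508634 0.42412952 0.09956422]
-0.05 [[384.0, 378.0], [194.0, 378.0], [289.0, 378.0]]
-0.03 [[371.0, 311.0], [206.0, 311.0], [289.0, 311.0]]
-0.005 [[360.0, 248.0], [217.0, 248.0], [289.0, 248.0]]
0.014 [[353.0, 211.0], [224.0, 211.0], [289.0, 211.0]]
```

View pics/w5.png

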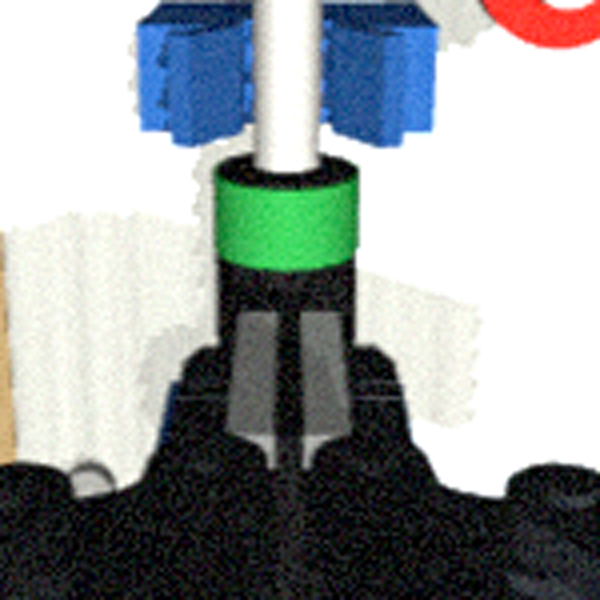

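The wrist view shows the pad tips at row 311, which is about 44 mm farther back along the tool than tip_extent says. The fingers closed just above the sleeve and touched nothing, so I'll open, go about 40 mm lower and grasp again.

>>> play_rows(plan=[0,0,0,0,0,0,0.6,0,0,0,0,0,0,0.6,0,0,0,0,0,0,0.6,0,0,0,0,0,0,0.6,0,0,0,0,0,0.01,0.6,0,0,0,0,0,0.02,0.6,0,0,0,0,0,0.03,0.6,0,0,0,0,0,0.036,0.6,0,0,0,0,0,0.04,0.6,0,0,0,0,0,0.04,0.6])

```text
clock: 8.88
position: [0.5289, 0.0573, -0.0035]
ee_rot: [0.585, 0.811, -0.001, -0.0]
ft_force: [-0.0, -0.0, 0.9]
grip_width: 0.606
grasp_force: 0.0
```

>>> play_rows(plan=[0,0,0,0,0,0,0,0,0,0,0,0,0,0,0,0,0,0,0,0,0,0,0,0,0,0,0,0,0,0,0,0,0,0,0,0,0,0,0,0,0,0], squeeze=40)

```text
clock: 9.62
position: [0.5293, 0.0574, -0.003]
ee_rot: [0.585, 0.811, -0.0, 0.0]
ft_force: [0.2, 0.3, 5.0]
grip_width: 0.244
grasp_force: 39.2
```

>>> play_rows(plan=[0,0,0,0,0,0,0.45,0,0,0,0,0,0,0.45,0,0,0,0,0,0,0.45,0,0,0,0,0,-0.008,0.45,0,0,0,0,0,-0.008,0.45,0,0,0,0,0,-0.008,0,0,0,0,0,0,-0.008,0,0,0,0,0,0,-0.008,0,0,0,0,0,0,-0.008,0,0,0,0,0,0,-0.008,0], squeeze=40)

```text
clock: 10.88
position: [0.5288, 0.0574, 0.0049]
ee_rot: [0.585, 0.811, -0.0, -0.0]
ft_force: [-2.3, -0.9, 6.0]
grip_width: 0.237
grasp_force: 38.8
```

>>> play_rows(plan=[0,0,0,0,0,-0.01,0,0,0,0,0,0,-0.03,0,0,0,0,0,0,-0.06,0,0,0,0,0,0,-0.1,0,0,0,0,0,0,-0.12,0,0,0,0,0,0,-0.12,0])

```text
clock: 11.62
position: [0.5299, 0.0576, 0.1261]
ee_rot: [0.585, 0.811, 0.001, 0.001]
ft_force: [-0.2, 0.1, -2.0]
grip_width: 0.242
grasp_force: 39.4
```

```bash
python3 - <<'E'
from h import *
print(status.get_obs()['joint_pos'].round(3),status.get_obs()['grip_width'],status.get_obs()['grasp_force']);tool([.589,-.132,.045],np.radians(90))
E
```

```text
[-0.83   0.218  0.722  1.841 -0.159  1.139  0.268] 0.24173644637913083 39.376466274261475
turn [  0.11   0.08 -71.61]
turn [ 8.0000e-02 -1.2000e-01  1.0839e+02]
shift [-0.1986 -0.0039  0.0811] j7 0.268
```

>>> play_rows(plan=[0,0,108.4,-0.199,-0.004,0,0,0,0,108.4,-0.199,-0.004,0,0,0,0,108.4,-0.199,-0.004,0,0,0,0,108.4,-0.199,-0.004,0,0,0,0,108.4,-0.199,-0.004,0,0,0,0,108.4,-0.199,-0.004,0,0,0,0,108.4,-0.199,-0.004,0,0,0,0,108.4,-0.199,-0.004,0.04,0,0,0,108.4,-0.199,-0.004,0.08,0,0,0,108.4,-0.199,-0.004,0.08,0,0,0,108.4,-0.199,-0.004,0.08,0,0,0,108.4,-0.199,-0.004,0.08,0,0,0,108.4,-0.199,-0.004,0.08,0])

```text
clock: 13.25
position: [0.5882, -0.1327, 0.045]
ee_rot: [1.0, 0.001, 0.0, 0.0]
ft_force: [0.2, 1.4, -1.5]
grip_width: 0.24
grasp_force: 39.6
```

```bash
python3 - <<'E'
from h import *
print(status.get_obs()['joint_pos'].round(3),status.get_obs()['ft_force'],status.get_obs()['grasp_force']);tool([.589,-.132,-.024],np.radians(90))
E
```

```text
[-0.636  0.668  1.066  1.738 -0.643  1.13  -0.938] [ 0.22670849  1.3788367  -1.53559886] 39.56999659538269
turn [ 1.0000e-02  3.0000e-02 -1.7987e+02]
turn [ 0.02 -0.01  0.13]
shift [ 0.0008 -0.0008  0.069 ] j7 -0.938
```

Lower until contact with the table.

>>> play_rows(plan=[0,0,0,0,0,0.03,0,0,0,0,0,0,0.055,0,0,0,0,0,0,0.064,0,0,0,0,0,0,0.067,0,0,0,0,0,0,0.069,0,0,0,0,0,0,0.069,0])

```text
clock: 14.0
position: [0.5883, -0.1328, -0.0237]
ee_rot: [1.0, 0.0, 0.0, 0.0]
ft_force: [-0.5, 0.4, -2.0]
grip_width: 0.245
grasp_force: 39.6
```

>>> play_rows(plan=[0,0,0,0,0,0.001,0,0,0,0,0,0,0.001,0])

```text
clock: 14.25
position: [0.588, -0.1327, -0.0251]
ee_rot: [1.0, 0.0, -0.0, 0.0]
ft_force: [0.8, 0.9, -1.9]
grip_width: 0.238
grasp_force: 39.6
```

>>> play_rows(plan=[0,0,0,0,0,0.001,0,0,0,0,0,0,0.001,0])

```text
clock: 14.5
position: [0.5881, -0.1327, -0.0256]
ee_rot: [1.0, -0.0, -0.0, 0.0]
ft_force: [-2.5, 2.2, 5.8]
grip_width: 0.238
grasp_force: 44.2
```

>>> play_rows(plan=[0,0,0,0,0,0,0.5,0,0,0,0,0,0,0.5,0,0,0,0,0,0,0.5,0,0,0,0,0,-0.03,0.5,0,0,0,0,0,-0.08,0.5])

```text
clock: 15.12
position: [0.5869, -0.1324, 0.0535]
ee_rot: [1.0, -0.0, -0.002, 0.0]
ft_force: [1.2, -0.2, 0.6]
grip_width: 0.502
grasp_force: 0.0
```

>>> play_rows(plan=[0,0,-90,0,0,0,0.5,0,0,-90,0,0,0,0.5,0,0,-90,0,0,0,0.5,0,0,-90,0,0,0,0.5,0,0,-90,0,0,0,0.5,0,0,-90,0,0,0,0.5,0,0,-90,0,0,0,0.5,0,0,-90,0,0,0,0.5,0,0,-179.9,0,0,0,0.5,0,0,-179.9,0,0,0,0.5,0,0,-179.9,0,0,0,0.5,0,0,-179.9,0,0,0,0.5,0,0,-179.9,0,0,0,0.5,0,0,-179.9,0,0,0,0.5,0,0,-179.9,0,0,0,0.5,0,0,-179.9,0,0,0,0.5,0,0,-179.9,0,0,0,0.5,0,0,-179.9,0,0,0,0.5,0,0,-179.9,0,0,0,0.5,0,0,-179.9,0,0,0,0.5])

```text
clock: 17.62
position: [0.588, -0.1327, 0.0537]
ee_rot: [0.002, 1.0, -0.0, -0.0]
ft_force: [-0.4, 0.4, 0.4]
grip_width: 0.504
grasp_force: 0.0
```

```bash
python3 - <<'E'
from h import *
print(status.get_obs()['joint_pos'].round(3));tool([.588,-.1328,-.025],np.radians(90))
m=viewer.camera_model('wrist')
p=viewer.camera('wrist')[:,:,::-1];cv2.imwrite('pics/w6.png',cv2.resize(p,(800,600)))
for X in [(.513,-.1328,.011),(.588,-.1328,.011),(.663,-.1328,.011)]: print((proj(m,X)*1.5625).round())
E
```

```text
[-0.185  0.43   0.413  1.71  -0.194  1.043  1.86 ]
turn [-0.04 -0.04 -0.21]
turn [-6.0000e-02  6.0000e-02  1.7979e+02]
shift [-0.0001 -0.0001  0.0787] j7 1.86
[393. 166.]
[393. 321.]
[394. 450.]
```

View pics/w6.png

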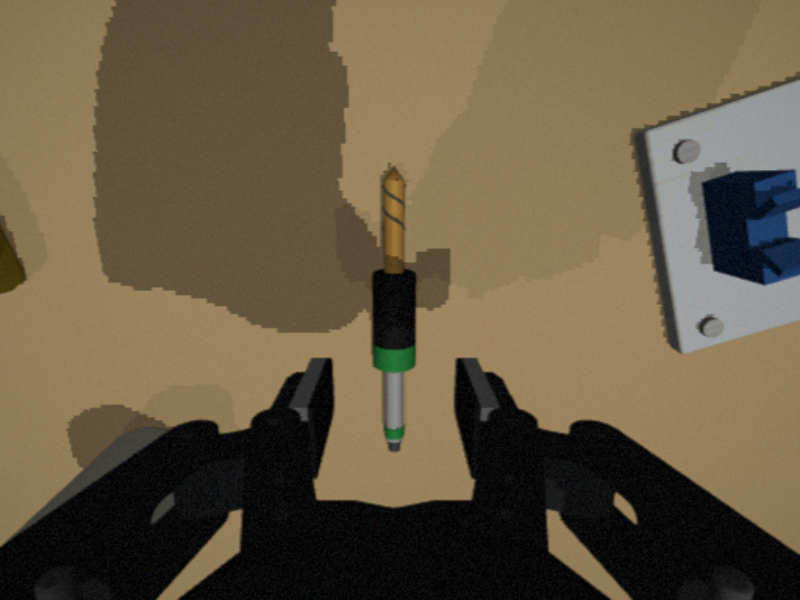

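The bar lies still where it was set down: drill tip at (393,166), driver tip at (394,450), as predicted. Regrasp.

>>> play_rows(plan=[0,0,0,0,0,0.04,0.5,0,0,0,0,0,0.07,0.5,0,0,0,0,0,0.0785,0.5,0,0,0,0,0,0.0785,0.5,0,0,0,0,0,0.0785,0,0,0,0,0,0,0.0785,0,0,0,0,0,0,0.0785,0,0,0,0,0,0,0.0785,0,0,0,0,0,0,0.0785,0], squeeze=40)

```text
clock: 18.8
position: [0.589, -0.133, -0.0232]
ee_rot: [0.001, 1.0, -0.0, 0.001]
ft_force: [-2.6, 0.1, 6.9]
grip_width: 0.243
grasp_force: 39.2
```

>>> play_rows(plan=[0,0,0,0,0,-0.02,0,0,0,0,0,0,-0.07,0,0,0,0,0,0,-0.12,0,0,0,0,0,0,-0.15,0,0,0,0,0,0,-0.15,0])

```text
clock: 19.42
position: [0.5896, -0.1331, 0.1291]
ee_rot: [0.001, 1.0, -0.0, 0.003]
ft_force: [0.3, 0.5, -2.1]
grip_width: 0.24
grasp_force: 39.6
```

```bash
python3 - <<'E'
from h import *
print(status.get_obs()['joint_pos'].round(3));tool([.529,.0577,.1],np.radians(18.2))
E
```

```text
[-0.206  0.35   0.437  1.643 -0.158  1.179  1.836]
turn [ 0.14  0.28 71.67]
turn [  -0.3     0.15 -108.33]
shift [0.0612 0.1907 0.0286] j7 1.836
```

>>> play_rows(plan=[0.14,0.28,71.7,0.061,0.191,0,0,0.14,0.28,71.7,0.061,0.191,0,0,0.14,0.28,71.7,0.061,0.191,0,0,0.14,0.28,71.7,0.061,0.191,0,0,0.14,0.28,71.7,0.061,0.191,0,0,0.14,0.28,71.7,0.061,0.191,0,0,0.14,0.28,71.7,0.061,0.191,0,0,0.14,0.28,71.7,0.061,0.191,0.03,0,0.14,0.28,71.7,0.061,0.191,0.05,0,0.14,0.28,71.7,0.061,0.191,0.05,0,0.14,0.28,71.7,0.061,0.191,0.05,0])

```text
clock: 20.8
position: [0.5275, 0.0583, 0.0757]
ee_rot: [0.586, 0.81, -0.001, -0.002]
ft_force: [0.7, 0.3, -2.0]
grip_width: 0.235
grasp_force: 39.7
```

```bash
python3 - <<'E'
from h import *
print(status.get_obs()['joint_pos'].round(3));tool([.529,.0575,.008],np.radians(18.2))
m=viewer.camera_model('wrist');p=viewer.camera('wrist')
hsv=cv2.cvtColor(p,cv2.COLOR_RGB2HSV)
g=cv2.inRange(hsv,(50,120,40),(75,255,255));n,l,s,c=cv2.connectedComponentsWithStats(g);print('green',[(s[i].tolist(),c[i].round(1).tolist()) for i in range(1,n) if s[i][4]>8])
b=cv2.inRange(hsv,(108,130,30),(125,255,255));n,l,s,c=cv2.connectedComponentsWithStats(b);print('blue',[(s[i].tolist(),c[i].round(1).tolist()) for i in range(1,n) if s[i][4]>30])
P=(.529,.0575,np.radians(-71.8))
for X in [(19,0,115),(-36,17,52),(-36,-17,52),(0,0,115),(-75,0,115)]: print(X,proj(m,H(P,np.array(X)/1000)).round(1))
E
```

```text
[-0.618  0.258  0.483  1.881 -0.139  1.041  0.239]
turn [-0.28 -0.11 -0.02]
turn [-1.7000e-01  4.5000e-01  1.7998e+02]
shift [-0.0014  0.0015  0.0677] j7 0.239
green [([232, 274, 40, 26, 764], [251.4, 287.3])]
blue [([224, 147, 17, 20, 99], [232.4, 155.9]), ([263, 147, 21, 24, 168], [273.1, 157.0]), ([224, 159, 15, 15, 43], [230.7, 166.7]), ([263, 162, 12, 13, 50], [267.8, 168.4])]
(19, 0, 115) [254.  289.3]
(-36, 17, 52) [278.5 165.9]
(-36, -17, 52) [229.5 165.9]
(0, 0, 115) [254. 257.]
(-75, 0, 115) [254.3 103. ]
```

>>> play_rows(plan=[-0.28,-0.11,0,-0.0014,0.0015,0.02,0,-0.28,-0.11,0,-0.0014,0.0015,0.04,0,-0.28,-0.11,0,-0.0014,0.0015,0.05,0,-0.28,-0.11,0,-0.0014,0.0015,0.055,0,-0.28,-0.11,0,-0.0014,0.0015,0.06,0,-0.28,-0.11,0,-0.0014,0.0015,0.063,0,-0.28,-0.11,0,-0.0014,0.0015,0.065,0,-0.28,-0.11,0,-0.0014,0.0015,0.066,0])

```text
clock: 21.85
position: [0.5289, 0.0576, 0.0092]
ee_rot: [0.586, 0.81, -0.0, -0.0]
ft_force: [-0.0, 0.0, -1.6]
grip_width: 0.241
grasp_force: 39.7
```

>>> play_rows(plan=[0,0,0,0,0,0.001,0,0,0,0,0,0,0.0015,0,0,0,0,0,0,0.0015,0])

```text
clock: 22.22
position: [0.5289, 0.0576, 0.0078]
ee_rot: [0.586, 0.81, -0.0, -0.0]
ft_force: [-0.8, 0.6, 0.5]
grip_width: 0.239
grasp_force: 39.9
```

Contact is just starting; lower a little more to bottom out.

>>> play_rows(plan=[0,0,0,0,0,0.001,0,0,0,0,0,0,0.001,0])

```text
clock: 22.48
position: [0.529, 0.0576, 0.0076]
ee_rot: [0.587, 0.81, 0.0, -0.0]
ft_force: [-6.6, -0.8, 12.6]
grip_width: 0.24
grasp_force: 41.2
```

>>> play_rows(plan=[0,0,0,0,0,0.001,0,0,0,0,0,0,0.001,0])

```text
clock: 22.72
position: [0.529, 0.0577, 0.0074]
ee_rot: [0.587, 0.81, 0.0, -0.001]
ft_force: [-11.1, -0.6, 24.2]
grip_width: 0.239
grasp_force: 42.4
```

The bar bottomed at the predicted height. Release it gently and rise.

>>> play_rows(plan=[0,0,0,0,0,-0.002,0,0,0,0,0,0,-0.002,0,0,0,0,0,0,-0.002,0.5,0,0,0,0,0,-0.002,0.5,0,0,0,0,0,-0.002,0.5,0,0,0,0,0,-0.03,0.5,0,0,0,0,0,-0.08,0.5,0,0,0,0,0,-0.12,0.5,0,0,0,0,0,-0.12,0.5])

```text
clock: 23.85
position: [0.5309, 0.0579, 0.1287]
ee_rot: [0.587, 0.81, 0.002, 0.001]
ft_force: [-0.7, 0.1, 0.1]
grip_width: 0.495
grasp_force: 0.0
```

```bash
python3 - <<'E'
from h import *
P=(.529,.0578,np.radians(-71.8))
def toH(X):
    c,s=np.cos(P[2]),np.sin(P[2]);d=X[:2]-np.array(P[:2]);return np.round([c*d[0]+s*d[1],-s*d[0]+c*d[1]],4)*1000
m2=np.load('wm2.npy',allow_pickle=True).item()
print('knob top w2',toH(ray(m2,437/1.5625,106/1.5625,.0895)),'piv',toH(ray(m2,460/1.5625,205/1.5625,.0575)))
m=viewer.camera_model('wrist');p=viewer.camera('wrist');hsv=cv2.cvtColor(p,cv2.COLOR_RGB2HSV)
g=cv2.inRange(hsv,(50,120,40),(75,255,255));n,l,s,c=cv2.connectedComponentsWithStats(g)
for i in range(1,n):
    if s[i][4]>5: print('green',s[i],toH(ray(m,*c[i],.05)))
r=cv2.inRange(hsv,(0,150,60),(8,255,255));n,l,s,c=cv2.connectedComponentsWithStats(r)
for i in range(1,n):
    if s[i][4]>30: print('red',s[i],toH(ray(m,*c[i],.0575)))
y=cv2.inRange(hsv,(10,150,70),(22,255,255));n,l,s,c=cv2.connectedComponentsWithStats(y)
for i in range(1,n):
    if s[i][4]>30: print('brass',s[i],toH(ray(m,*c[i],.044)))
for n_,mm,u in (('w',m,p),):
    k=proj(mm,H(P,[-.1,.03,.0895])).round().astype(int);gray=cv2.cvtColor(u,cv2.COLOR_RGB2GRAY)
    y0,x0=max(k[1]-25,0),k[0]-25;d=(gray[y0:k[1]+25,x0:k[0]+25]<28).astype('uint8')
    n,l,s,c=cv2.connectedComponentsWithStats(d)
    for i in range(1,n):
        if s[i][4]>60: print('dark',s[i],toH(ray(mm,*(c[i]+[x0,y0]),.0895)), 'pix',c[i]+[x0,y0])
tool(H(P,[-.1,.028,.11]),np.radians(30))
E
```

```text
knob top w2 [-101.9   18.4] piv [-55.4  35.3]
green [238 202  23  15 264] [16.9 -0.4]
green [245 249  10   6  48] [59.7 -0.4]
red [ 262   74   43   70 1107] [-72.5  28.3]
brass [245 108  10  16  95] [-67.6   0. ]
brass [245 121   9  15  80] [-57.   -0.5]
brass [244 132  11  32 269] [-38.8  -0.6]
dark [  0  11  18  28 300] [-100.2   17.9] pix [275.42666667  66.42666667]
turn [ 1.30e-01 -1.00e-02 -1.18e+01]
turn [-1.000e-02 -1.900e-01  1.682e+02]
shift [0.1001 0.0273 0.0168] j7 0.213
```

```bash
python3 - <<'E'
from h import *
P=(.529,.0578,np.radians(-71.8))
tool(H(P,[-.1008,.0184,.038]),np.radians(38.9))
E
```

```text
turn [  0.13   0.   -20.7 ]
turn [  0.    -0.19 159.3 ]
shift [0.1009 0.0175 0.0888] j7 0.213
```

>>> play_rows(plan=[0.13,0,-20.7,0.101,0.0175,0,0.55,0.13,0,-20.7,0.101,0.0175,0,0.55,0.13,0,-20.7,0.101,0.0175,0,0.55,0.13,0,-20.7,0.101,0.0175,0.04,0.55,0.13,0,-20.7,0.101,0.0175,0.07,0.55,0.13,0,-20.7,0.101,0.0175,0.085,0.55,0.13,0,-20.7,0.101,0.0175,0.089,0.55,0.13,0,-20.7,0.101,0.0175,0.089,0.55])

```text
clock: 24.9
position: [0.5144, 0.1589, 0.0372]
ee_rot: [0.432, 0.902, -0.001, -0.001]
ft_force: [0.0, -0.4, 0.8]
grip_width: 0.549
grasp_force: 0.0
```

>>> play_rows(plan=[0,0,0,0,0,0,0,0,0,0,0,0,0,0,0,0,0,0,0,0,0,0,0,0,0,0,0,0,0,0,0,0,0,0,0,0,0,0,0,0,0,0], squeeze=20)

```text
clock: 25.65
position: [0.5145, 0.1593, 0.0374]
ee_rot: [0.431, 0.902, -0.0, -0.0]
ft_force: [-1.0, -0.0, 6.1]
grip_width: 0.175
grasp_force: 21.3
```

```bash
python3 - <<'E'
from h import *
P=(.529,.0578,np.radians(-71.8));o=status.get_obs();R0=Rn.from_quat(o['ee_rot']);print(o['grip_width'],o['grasp_force'],o['ft_force'].round(1),o['joint_pos'].round(2))
c,s=np.cos(P[2]),np.sin(P[2]);d=o['position'][:2]-np.array(P[:2]);h=np.array([c*d[0]+s*d[1],-s*d[0]+c*d[1]]);r=h-[-.054,.036];print(h,np.linalg.norm(r))
th0=np.arctan2(-r[0],-r[1]);print('theta',th0)
for th in np.linspace(th0,0,12)[1:]:
    X=H(P,[-.054-.05*np.sin(th),.036-.05*np.cos(th),o['position'][2]])
    print([0,0,round(-np.degrees(th0-th),1)],R0.inv().apply(X-o['position']).round(4)[:2])
E
```

```text
0.17538824111637172 21.296615302562714 [-1.  -0.   6.1] [-0.71  0.32  0.37  1.89 -0.14  0.96  0.41]
[-0.10097154  0.01797788] 0.05031025886185326
theta 1.2044360934323253
[0, 0, np.float64(-6.3)] [-0.0006 -0.0055]
[0, 0, np.float64(-12.5)] [-0.0016 -0.0109]
[0, 0, np.float64(-18.8)] [-0.0031 -0.0161]
[0, 0, np.float64(-25.1)] [-0.0051 -0.0212]
[0, 0, np.float64(-31.4)] [-0.0078 -0.026 ]
[0, 0, np.float64(-37.6)] [-0.0109 -0.0305]
[0, 0, np.float64(-43.9)] [-0.0145 -0.0346]
[0, 0, np.float64(-50.2)] [-0.0185 -0.0383]
[0, 0, np.float64(-56.5)] [-0.0229 -0.0416]
[0, 0, np.float64(-62.7)] [-0.0276 -0.0443]
[0, 0, np.float64(-69.0)] [-0.0326 -0.0465]
```

The knob is gripped. Sweep along the arc to about 6° short of shut.

>>> play_rows(plan=[0,0,-6.3,-0.0006,-0.0055,0,0,0,0,-12.5,-0.0016,-0.0109,0,0,0,0,-18.8,-0.0031,-0.0161,0,0,0,0,-25.1,-0.0051,-0.0212,0,0,0,0,-31.4,-0.0078,-0.026,0,0,0,0,-37.6,-0.0109,-0.0305,0,0,0,0,-43.9,-0.0145,-0.0346,0,0,0,0,-50.2,-0.0185,-0.0383,0,0,0,0,-56.5,-0.0229,-0.0416,0,0,0,0,-62.7,-0.0276,-0.0443,0,0,0,0,-62.7,-0.0276,-0.0443,0])

```text
invalid input
```

```bash
python3 - <<'E'
from h import *
P=(.529,.0578,np.radians(-71.8));o=status.get_obs();R0=Rn.from_quat(o['ee_rot']);print(o['grip_width'],o['ft_force'].round(1),o['joint_pos'].round(2))
c,s=np.cos(P[2]),np.sin(P[2]);d=o['position'][:2]-np.array(P[:2]);h=np.array([c*d[0]+s*d[1],-s*d[0]+c*d[1]]);r=h-[-.054,.036];print(h,np.linalg.norm(r))
th0=np.arctan2(-r[0],-r[1]);print('theta',th0)
for th in (.05,0,-.04):
    X=H(P,[-.054-.05*np.sin(th),.036-.05*np.cos(th),o['position'][2]])
    print(round(-np.degrees(th0-th),1),R0.inv().apply(X-o['position']).round(4)[:2])
E
```

```text
0.17538824111637172 [-1.  -0.   6.1] [-0.71  0.32  0.37  1.89 -0.14  0.96  0.41]
[-0.10097154  0.01797788] 0.05031025886185326
theta 1.2044360934323253
-66.1 [-0.0303 -0.0456]
-69.0 [-0.0326 -0.0465]
-71.3 [-0.0345 -0.0472]
```

>>> play_rows(plan=[0,0,-6.3,-0.0006,-0.0055,0,0,0,0,-12.5,-0.0016,-0.0109,0,0,0,0,-18.8,-0.0031,-0.0161,0,0,0,0,-25.1,-0.0051,-0.0212,0,0,0,0,-31.4,-0.0078,-0.026,0,0,0,0,-37.6,-0.0109,-0.0305,0,0,0,0,-43.9,-0.0145,-0.0346,0,0,0,0,-50.2,-0.0185,-0.0383,0,0,0,0,-56.5,-0.0229,-0.0416,0,0,0,0,-62.7,-0.0276,-0.0443,0,0,0,0,-62.7,-0.0276,-0.0443,0,0])

```text
clock: 27.02
position: [0.4977, 0.1103, 0.0374]
ee_rot: [-0.101, 0.995, 0.0, -0.0]
ft_force: [2.3, 3.8, 2.9]
grip_width: 0.179
grasp_force: 21.1
```

```bash
cat > th.py <<'E'
from h import *
P=(.529,.0578,np.radians(-71.8));o=status.get_obs();R0=Rn.from_quat(o['ee_rot']);print(o['grip_width'],o['ft_force'].round(1),o['joint_pos'].round(2))
c,s=np.cos(P[2]),np.sin(P[2]);d=o['position'][:2]-np.array(P[:2]);h=np.array([c*d[0]+s*d[1],-s*d[0]+c*d[1]]);r=h-[-.054,.036];print(h,np.linalg.norm(r))
th0=np.arctan2(-r[0],-r[1]);print('theta',th0)
for th in (.05,0,-.04):
    X=H(P,[-.054-.05*np.sin(th),.036-.05*np.cos(th),o['position'][2]])
    print(round(-np.degrees(th0-th),1),R0.inv().apply(X-o['position']).round(4)[:2])
E
python3 th.py
```

```text
0.17868395459860503 [2.3 3.8 2.9] [-0.52  0.25  0.24  1.96 -0.07  0.94  1.53]
[-0.05968773 -0.01331337] 0.049640292539186295
theta 0.1148311393572282
-3.7 [ 0.0003 -0.0032]
-6.6 [ 0.     -0.0057]
-8.9 [-0.0002 -0.0077]
```

Now push to the stop, slightly past it, watching the force.

>>> play_rows(plan=[0,0,-3.7,0,-0.0032,0,0,0,0,-6.6,0,-0.0055,0,0,0,0,-6.6,0,-0.0065,0,0,0,0,-6.6,0,-0.0065,0,0])

```text
clock: 27.52
position: [0.499, 0.1059, 0.0375]
ee_rot: [-0.157, 0.988, 0.001, 0.0]
ft_force: [2.3, 9.0, 1.7]
grip_width: 0.178
grasp_force: 21.0
```

```bash
python3 th.py
```

```text
0.1784090161655263 [2.3 9.  1.7] [-0.5   0.25  0.23  1.96 -0.07  0.94  1.65]
[-0.05508041 -0.01349441] 0.04950620374565809
theta 0.021825553972114765
1.6 [0.0004 0.0014]
-1.3 [ 0.0005 -0.0011]
-3.5 [ 0.0005 -0.0031]
```

>>> play_rows(plan=[0,0,0,0,-0.0015,0,0,0,0,0,0,-0.0015,0,0])

```text
clock: 27.78
position: [0.499, 0.1058, 0.0374]
ee_rot: [-0.158, 0.987, 0.001, -0.0]
ft_force: [-0.1, 13.5, 2.8]
grip_width: 0.178
grasp_force: 21.2
```

```bash
python3 th.py
```

```text
0.1780845049798842 [-0.1 13.5  2.8] [-0.5   0.25  0.23  1.96 -0.07  0.94  1.65]
[-0.05500202 -0.01353818] 0.049548314750366924
theta 0.020224402938036106
1.7 [0.0004 0.0015]
-1.2 [ 0.0005 -0.001 ]
-3.5 [ 0.0004 -0.003 ]
```

>>> play_rows(plan=[0,0,0,0,0.0015,0,0,0,0,0,0,0.002,0,0.4,0,0,0,0,0.002,0,0.4,0,0,0,0,0.002,0,0.4,0,0,0,0,0.002,-0.03,0.4,0,0,0,0,0.002,-0.08,0.4,0,0,0,0,0.002,-0.14,0.4,0,0,0,0,0.002,-0.16,0.4,0,0,0,0,0.002,-0.16,0.4])

```text
clock: 28.9
position: [0.4991, 0.104, 0.1981]
ee_rot: [-0.158, 0.987, -0.0, 0.0]
ft_force: [-0.9, 1.0, -0.5]
grip_width: 0.399
grasp_force: 0.0
```

```bash
python3 - <<'E'
from h import *
P=(.529,.0578,np.radians(-71.8));c,s=np.cos(P[2]),np.sin(P[2])
def toH(X):
    d=X[:2]-np.array(P[:2]);return np.round([c*d[0]+s*d[1],-s*d[0]+c*d[1]],4)*1000
for n in('wrist','scene','side'):
    m=viewer.camera_model(n);p=viewer.camera(n);hsv=cv2.cvtColor(p,cv2.COLOR_RGB2HSV)
    k=np.zeros(p.shape[:2],'uint8');pts=np.array([proj(m,H(P,np.array(q)/1000)) for q in [(90,-45,40),(90,45,40),(-125,45,50),(-125,-45,50)]],np.int32);cv2.fillConvexPoly(k,pts,255)
    for nm,lo,hi,z in (('green',(45,100,35),(78,255,255),.044),('red',(0,140,60),(8,255,255),.0575),('brass',(10,150,60),(22,255,255),.043)):
        g=cv2.inRange(hsv,lo,hi)&k;N,l,st,ce=cv2.connectedComponentsWithStats(g)
        for i in range(1,N):
            if st[i][4]>9:
                yy,xx=np.nonzero(l==i);H_=np.array([toH(ray(m,a,b,z)) for a,b in zip(xx,yy)])
                ang=cv2.fitLine(H_.astype('float32'),cv2.DIST_L2,0,.01,.01).ravel()[:2]
                print(n,nm,st[i][4],toH(ray(m,*ce[i],z)),'x',H_[:,0].min(),H_[:,0].max(),'y',H_[:,1].min(),H_[:,1].max(),'dir',ang.round(3))
E
```

```text
wrist green 197 [17.8 -1.1] x 11.4 25.4 y -11.4 9.4 dir [0.097 0.995]
wrist green 34 [62.3 -1.1] x 59.1 64.69999999999999 y -5.4 3.2 dir [0.126 0.992]
wrist red 11 [-50.4 -21.4] x -53.5 -47.9 y -23.5 -17.8 dir [0.707 0.707]
wrist red 16 [-60.6 -20. ] x -63.70000000000001 -55.7 y -23.5 -14.3 dir [ 0.629 -0.778]
wrist red 378 [-55.2  18.8] x -65.19999999999999 -45.199999999999996 y -1.5 40.099999999999994 dir [ 0.002 -1.   ]
wrist brass 147 [-36.6  -0.7] x -47.5 -26.0 y -5.1000000000000005 3.6 dir [ 1.    -0.019]
wrist brass 41 [-67.5  -0.5] x -72.6 -63.1 y -3.8 3.6 dir [0.909 0.417]
scene green 10 [63.3 -0.3] x 60.699999999999996 65.69999999999999 y -5.3 4.5 dir [ 0.264 -0.965]
scene green 59 [18.5 -0.1] x 12.200000000000001 24.9 y -11.700000000000001 11.4 dir [ 0.041 -0.999]
scene red 176 [-55.   17.8] x -64.9 -44.5 y -15.0 46.300000000000004 dir [ 0.007 -1.   ]
scene brass 38 [-35.6  -1.6] x -45.5 -24.8 y -6.1000000000000005 2.7 dir [1.   0.01]
scene brass 15 [-65.5  -0.8] x -71.1 -61.0 y -3.9 2.5 dir [1.    0.005]
side green 37 [14.3 -2. ] x 5.5 23.8 y -16.0 11.2 dir [ 0.382 -0.924]
side red 60 [-51.1  14.3] x -62.199999999999996 -40.7 y -13.899999999999999 35.9 dir [ 0.052 -0.999]
side brass 17 [-38.9  -0.9] x -49.8 -28.9 y -5.3 3.5 dir [ 0.986 -0.165]
```

```bash
python3 -c "
from workcell import manip; print(manip.hand_in())"
```

```text
the job is handed in; nothing more can be done
None
```

I turned the bar end for end, lowered it until it bottomed in both saddles, swung the red keeper shut against its stop and let go, then handed the job in at about 29 s; I kept the arm away from the glue bottle, tape measure and offcut, and no verdict came back.

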